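# Lock the failed sample into the one-way reject lane

### The job

The brass flanged sample has failed its hardness test. Stand it upright in the open mouth of the red reject lane and slide it along the lane, pushing past the orange sprung pawl, until the pawl has sprung fully shut behind it; then let go and leave it standing there. Leave the steel sample where it is.

Things in the scene. Friction and masses are not known exactly. Their poses are not given: they have to be found in the camera images.
- brass_mid (a point): The sample to lock away: brass-yellow, a square flange 46 x 46 x 14 mm with four dark bolt holes, and a round stem 26 mm in diameter standing upright on its middle; 90 mm tall in all. This point is on the stem's axis, half-way up (45 mm above the underside); z up along the stem, x and y parallel to the flange's sides. About 0.55 kg, loose, standing on the bench at any yaw.
- plain_mid (a point): The steel sample, to be left alone: grey, a square flange 46 x 46 x 14 mm with four dark bolt holes, and a round stem 26 mm in diameter standing upright on its middle; 90 mm tall in all. This point is on the stem's axis, half-way up (45 mm above the underside); z up along the stem, x and y parallel to the flange's sides. 
- lane: Fixed red plate 260 x 130 x 6 mm carrying a steel channel. Origin: centre of its underside; x = travel, y left, z up. Channel floor = plate top, 6 mm up; 56 mm wide between walls 8 mm thick, 14 mm high; runs from x = -50 to an end stop at x = +100 mm. Mouth at -x: bare plate from x = -130 to -85, then flared guides. Sample axis at +77 against the stop; +58 to +77 is behind the shut pawl.
- pawl (a joint): Orange sprung arm, as high as the channel walls, in a gap of the left wall; pivot at lane x -22, y +34 mm, slanting forward and in to its nose at x 27 to 35, y +6. A flange sliding to +x swings it aside (1 to 2 N); once the flange's rear is past x = 35 mm it springs back and blocks return. Value 0 = shut across the channel, growing as pushed aside (0.2 to 0.4 rad as a flange passes, max 0.6).
Things that resemble listed ones, but are neither listed nor needed, are in the scene too. What is meant by the part that bears brass_mid is not purple, and is the larger of those in its own colour.

How it is judged:
By the outcome, as a careful person would: the job done as asked, in the order asked, and still so for the second after the job is handed in, with the robot touching nothing.
It also fails if it takes over 40 s, if anything falls off the work surface, if the arm or the gripper's body presses on something with over 40 N, if the wrist force passes 120 N, or if a joint passes its speed limit or range.

### The arm

A 6-joint arm with a two-finger parallel gripper is mounted at the origin on the work surface. World frame = base frame: x ahead of the robot, y to its left, z up, the work surface at z = 0. Lengths are in mm, angles in rad, forces in N, time in s.
With the tool pointing down it reaches from about 275 to 825 mm from the base axis. Payload 5.2 kg.
Tool frame: the origin (TCP) lies at the very end of the fingers, on their centre line; the grasp point (between the pads) lies 19 mm behind it; z points along the fingers, y is the line along which they close (so a half turn about z gives the same grasp; the last joint's range is limited). The gripper opens to 93 mm and grips with 3 to 60 N. Pads are 15 mm wide; open, the fingers measure 128 mm over their backs; the gripper's body (75 mm by 188 mm) begins 65 mm behind the grasp point.
Start: joints at [1.065, 0.259, 1.535, -0, 1.348, -0.203], TCP at [163.985, 524.99, 218.653] pointing down, gripper open.
Joint ranges: [-3.14, 3.14], [-0.91, 2.08], [0.19, 2.58], [-1.22, 4.36], [0.22, 2.71], [-3.12, 3.12]. Speed limits (rad/s): [2.57, 2.57, 3.14, 3.14, 3.14, 3.14].

### API

Orientations are given as [roll, pitch, yaw] about the fixed x, y, z axes, in that order (R = Rz(yaw) Ry(pitch) Rx(roll)).
In Python, from bench import robot gives the robot as it stands. The module is installed in compiled form; this text tells all that it offers. Calls block until the motion is done:
- robot.move_ptp(position, orientation): joint-space move of the TCP to a pose.
- robot.move_linear(position, ori=None, speed=150, f_stop=None): straight line of the TCP; ori=None keeps the orientation; speed is the mean speed in mm/s. With f_stop (N) it stops when the force on the tool has changed by that much, and returns True; else False.
- robot.move_j(angles): joint-space move.
- robot.move_gripper(opening): opening from 0.0 (shut) to 1.0 (fully open); the grip force is fixed at half the most; returns when the fingers have stopped.
- robot.sleep(seconds).
- robot.inverse_kinematics(position, orientation): joint angles nearest the present ones, or None.
- robot.get_image(name): name is "scene" or "top"; returns a dict with "img" (420x560x3 uint8, blue, green, red), "fovy" (degrees; the focal length in pixels is half the picture's height over the tangent of half this angle, whatever the lens; pixels are square), "cx", "cy" (the principal point, pixels), "eye" and "orientation" of the camera in the world. Camera axes: x right, y down, z forward; pixel columns grow to the right and rows downward; lengths in mm; the calibration is good to about 2 mm. A picture is of the moment at which its call begins. There is no depth.
A pose or a line that the arm cannot do raises robot.MotionError and nothing moves.
- robot.hand_in(): hands the job in; it is judged then, once.
Readings, each from a call of its own:
- robot.current_t(): time.
- robot.current_qpos(): joint angles.
- robot.current_joint_vel(): joint speeds.
- robot.current_joint_efforts(): joint torques, N m.
- robot.current_tcp_pos(): TCP position.
- robot.current_eef_rot(): TCP orientation.
- robot.current_contact_force(): force on the tool from outside, world axes, zero at the start.
- robot.current_ft_torque(): the same for the moment, N m.
- robot.current_gripper_width(): opening from 0.0 (shut) to 1.0 (fully open).
- robot.current_finger_force(): force on a finger pad.
Only numpy, scipy, OpenCV 4.12 (cv2) and the standard library are available. Lean on these libraries where they do the work, as an engineer would, in place of code of your own. Each camera call takes 0.05 s, during which the arm holds its last target. There are 200 camera calls.

## Working session

There is one attempt and no reset: what is moved stays moved. The work goes in short steps, each a Python script; the robot and the scene stay as the last script left them, time stands still between calls to the robot, and variables do not carry over. Pictures are saved under pics/ and viewed, at most 10 in all, crops included, and the job is handed in when it is done.

```bash
mkdir -p pics; python3 - <<'E'
from bench import robot
import cv2,pickle
d={}
for n in("scene","top"):
    i=robot.get_image(n);d[n]=i;cv2.imwrite(f"pics/{n}0.png",i["img"]);print(n,{k:v for k,v in i.items() if k!="img"})
pickle.dump(d,open("d.pkl","wb"))
E
```

```text
scene {'fovy': 46.30682328839414, 'cx': 278.89058879941496, 'cy': 210.52578112306614, 'eye': array([ 971.78942199, -596.80742932,  700.03477234]), 'orientation': array([-2.31400807,  0.00711359,  0.68208412])}
top {'fovy': 52.3187509879167, 'cx': 283.8833831968351, 'cy': 199.7895909050413, 'eye': array([397.14017602, -45.85498275, 910.20262718]), 'orientation': array([-3.0061962 , -0.01875974, -1.59496348])}
```

View pics/top0.png

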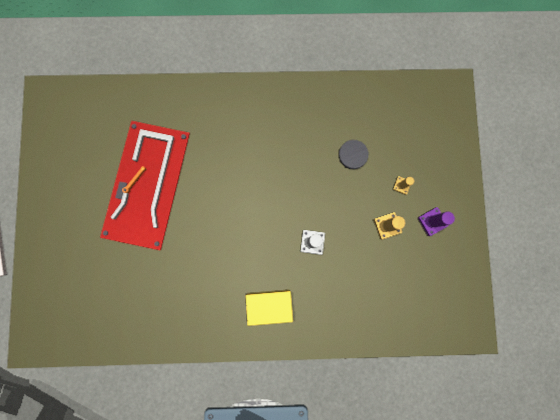

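View pics/scene0.png

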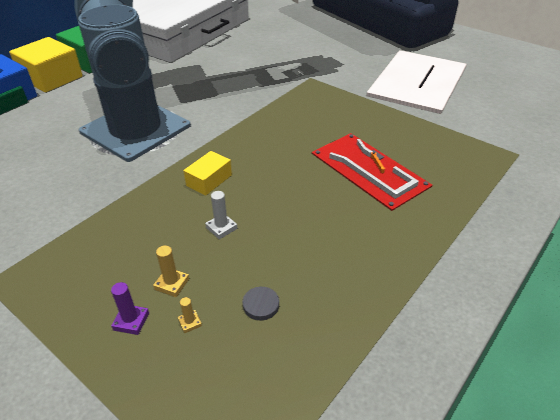

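The candidates in the top view are large brass (390,225), small brass (404,185), purple (436,220) and steel (313,242). The large brass one fits because it isn't purple and is the larger of the two brass ones. In the scene view it is at (170,270). The lane is at (145,186) in the top view, with its mouth at the lower, robot side. I'll fit poses by silhouette and confirm with a crop.

```bash
cat > vis.py <<'E'
import numpy as np,cv2
from scipy.spatial.transform import Rotation as R
from scipy.optimize import minimize
def proj(i,P):
    h=i["img"].shape[0];f=h/2/np.tan(np.radians(i["fovy"])/2)
    c=(np.asarray(P,float)-i["eye"])@R.from_euler("xyz",i["orientation"]).as_matrix()
    return np.c_[f*c[:,0]/c[:,2]+i["cx"],f*c[:,1]/c[:,2]+i["cy"]]
def ray(i,uv,z):
    h=i["img"].shape[0];f=h/2/np.tan(np.radians(i["fovy"])/2)
    d=R.from_euler("xyz",i["orientation"]).as_matrix()@[(uv[0]-i["cx"])/f,(uv[1]-i["cy"])/f,1]
    return i["eye"]+d*(z-i["eye"][2])/d[2]
def box(a,b,z0,z1):return np.array([[x,y,z] for x in(-a,a) for y in(-b,b) for z in(z0,z1)])
t=np.linspace(0,2*np.pi,24)
SAMPLE=[box(23,23,0,14),np.array([[13*np.cos(u),13*np.sin(u),z] for u in t for z in(0,90)])]
LANE=[box(130,65,0,6)]
def place(P,p):
    return P@R.from_euler("z",p[2]).as_matrix().T+[p[0],p[1],p[3] if len(p)>3 else 0]
def hsvmask(i,lo,hi,near=None):
    m=cv2.inRange(cv2.cvtColor(i["img"],cv2.COLOR_BGR2HSV),lo,hi)
    m=cv2.morphologyEx(m,cv2.MORPH_CLOSE,np.ones((3,3)))
    n,l,s,c=cv2.connectedComponentsWithStats(m)
    k=l[int(near[1]),int(near[0])] if near is not None else 1+np.argmax(s[1:,4])
    cs,_=cv2.findContours((l==k).astype(np.uint8),cv2.RETR_EXTERNAL,cv2.CHAIN_APPROX_NONE)
    o=np.zeros_like(m);cv2.drawContours(o,cs,-1,255,-1);return o
def render(i,parts,p):
    o=np.zeros((i["img"].shape[0]*4,i["img"].shape[1]*4),np.uint8)
    for P in parts:
        q=cv2.convexHull(((proj(i,place(P,p))+.5)*4*16).astype(np.int32))
        cv2.fillConvexPoly(o,q,255,shift=4)
    return cv2.resize(o,None,fx=.25,fy=.25,interpolation=cv2.INTER_AREA).astype(float)
def fit(pairs,parts,p0):
    cost=lambda p:sum(np.abs(render(i,parts,p)-m).sum()/m.sum() for i,m in pairs)
    s=np.array([[0,0,0]]+[[12,0,.1],[0,12,-.1],[-8,-8,.25]])[:, :3]
    r=minimize(cost,p0,method="Nelder-Mead",options=dict(initial_simplex=np.array(p0)+s,xatol=.05,fatol=1e-4))
    return r.x,r.fun
E
python3 - <<'E'
import pickle;from vis import *
d=pickle.load(open("d.pkl","rb"));T,S=d["top"],d["scene"]
print("brass guess",ray(T,(388,226),14))
B=((12,120,90),(28,255,255))
mt,ms=hsvmask(T,*B,near=(390,225)),hsvmask(S,*B,near=(168,265))
p0=ray(T,(388,226),14)[:2]
for y in(0,.4,.8,1.2):
    for prs in([(T,mt)],[(S,ms)],[(T,mt),(S,ms)]):print("brass",len(prs),*fit(prs,SAMPLE,[*p0,y]))
def red(i):
    h=cv2.cvtColor(i["img"],cv2.COLOR_BGR2HSV);m=cv2.inRange(h,(0,150,80),(5,255,255))|cv2.inRange(h,(174,150,80),(180,255,255))
    m=cv2.morphologyEx(m,cv2.MORPH_OPEN,np.ones((2,2)))
    n,l,s,c=cv2.connectedComponentsWithStats(m);m=(l==1+np.argmax(s[1:,4])).astype(np.uint8)
    o=np.zeros_like(m);cv2.fillConvexPoly(o,cv2.convexHull(cv2.findNonZero(m)),255);return o
lt,ls=red(T),red(S)
l0=ray(T,(145,186),6)[:2]
for prs in([(T,lt)],[(S,ls)],[(T,lt),(S,ls)]):print("lane",*fit(prs,LANE,[*l0,-.2]))
im=np.hstack([cv2.resize(T["img"][150:270,280:480],None,fx=3,fy=3),])
a=cv2.resize(T["img"][165:255,365:465],(400,360),interpolation=3);b=cv2.resize(T["img"][110:260,90:200],(264,360),interpolation=3)
cv2.imwrite("pics/crop1.png",np.hstack([a,b]))
E
```

```text
brass guess [ 458.31917683 -283.73659125   14.        ]
brass 1 [ 317.1756303  -569.66120631    4.42008645] 0.9964178338001868
brass 1 [ 4.59115794e+02 -2.83045634e+02  2.93349126e-01] 0.042907239819004524
brass 2 [ 4.59110193e+02 -2.83053944e+02  2.93283642e-01] 1.0401642952052617
brass 1 [ 105.61057828 -544.00215322    6.73489332] 0.9958180272108843
brass 1 [ 4.58814978e+02 -2.82801089e+02  2.92611565e-01] 0.04320512820512821
brass 2 [ 4.58814978e+02 -2.82801089e+02  2.92611565e-01] 1.0407061119319523
brass 1 [ 105.44807584 -546.76739579    6.70628796] 0.9958024376417234
brass 1 [ 4.58969795e+02 -2.82975988e+02  2.88968639e-01] 0.043389894419306185
brass 2 [ 4.58969795e+02 -2.82975988e+02  2.88968639e-01] 1.0408914450395543
brass 1 [ 106.11749921 -526.84812749    6.54730488] 0.9958638955582233
brass 1 [ 458.99945396 -283.19559086    1.86148495] 0.042782805429864255
brass 2 [ 458.99945396 -283.19559086    1.86148495] 1.040277136495624
lane [ 5.59106228e+02  2.27532908e+02 -2.31678563e-01] 0.01316336918514584
lane [ 5.64518180e+02  2.30085826e+02 -2.33977797e-01] 0.021573776323611325
lane [ 5.61587292e+02  2.28713765e+02 -2.26386376e-01] 0.09126542931042494
```

View pics/crop1.png

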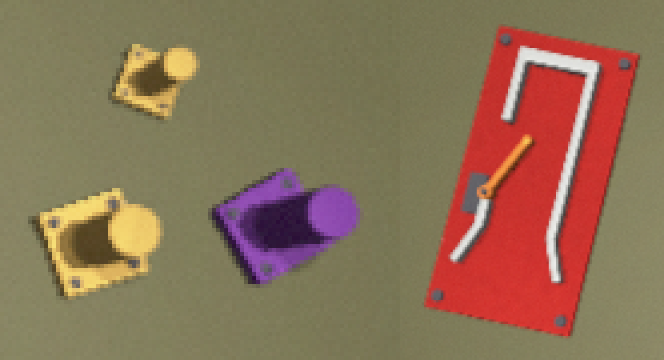

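The crop confirms it. The larger non-purple brass part is bottom left in the crop, top pixel (390,225). The pawl is shut and the lane mouth is at the bottom. The scene fit puts brass at (459,-283), yaw 0.293. I'll cross-check the stem top from the top camera, then grasp.

```bash
python3 - <<'E'
import pickle;from vis import *
from bench import robot
d=pickle.load(open("d.pkl","rb"));T=d["top"]
e=ray(T,(398.6,222.3),90);print("top est",e)
p=(np.array([459,-283.])+e[:2])/2;print(p)
assert np.linalg.norm(e[:2]-[459,-283])<8
o=[np.pi,0,.293]
for a,b in(((*p,170),o),((*p,30),o),((440,254,170),[np.pi,0,-.232]),((630,212,50),[np.pi,0,-.232])):
    print(robot.inverse_kinematics(a,b))
robot.move_gripper(1.0)
robot.move_ptp((*p,170),o)
print(robot.move_linear((*p,32),speed=120,f_stop=8))
print(robot.current_tcp_pos(),robot.current_t())
for n in("scene","top"):
    i=robot.get_image(n);cv2.imwrite(f"pics/{n}1.png",i["img"])
    if n=="scene":s=i["img"]
    else:t=i["img"]
cv2.imwrite("pics/g1.png",np.hstack([cv2.resize(s[180:360,70:260],(380,360)),cv2.resize(t[140:300,320:480],(360,360))]))
E
```

```text
top est [ 459.81120406 -284.54914544   90.        ]
[ 459.40560203 -283.77457272]
[-7.59991784e-01  2.78611832e-01  1.63179013e+00 -4.44089210e-16
  1.23119069e+00  5.17804543e-01]
[-7.59991784e-01  4.41353623e-01  1.78727429e+00 -4.44089210e-16
  9.12964737e-01  5.17804543e-01]
[ 3.03685464e-01  2.23077657e-01  1.70672957e+00 -4.44089210e-16
  1.21178543e+00  2.10648179e+00]
[ 1.57134888e-01  6.01162578e-01  1.43678395e+00 -4.44089210e-16
  1.10364613e+00  1.95993122e+00]
False
[ 459.86689922 -284.19971533   32.68255606] 4.6417
```

View pics/g1.png

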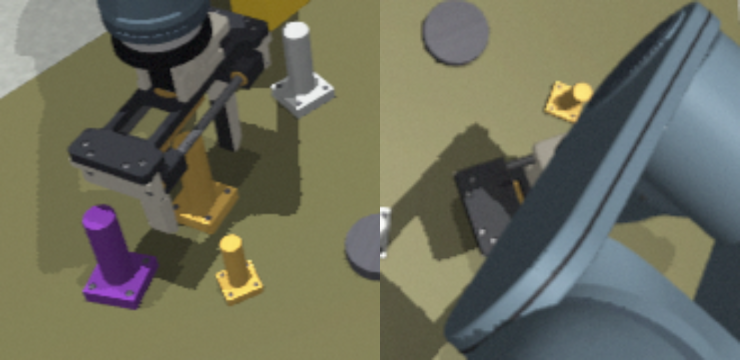

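The fingers straddle the brass stem with no contact on the neighbours. In the crop, the stem is at (195,180). I'll grip, lift, carry it over the mouth and look.

```bash
cat > lane.py <<'E'
import numpy as np
L=np.array([561.7,228.8]);Y=-.232
def W(x,y=0):c,s=np.cos(Y),np.sin(Y);return L+[c*x-s*y,s*x+c*y]
O=[np.pi,0,Y]
E
python3 - <<'E'
from vis import *;from lane import *
from bench import robot
robot.move_gripper(0.0)
print(robot.current_gripper_width()*93,robot.current_finger_force())
p=robot.current_tcp_pos()
robot.move_linear((p[0],p[1],165),speed=150)
robot.move_ptp((*W(-107),165),O)
robot.move_linear((*W(-107),50),speed=100)
print(robot.current_tcp_pos(),robot.current_gripper_width()*93,robot.current_t(),robot.current_contact_force())
import pickle
d={n:robot.get_image(n) for n in("scene","top")};pickle.dump(d,open("d2.pkl","wb"))
s,t=d["scene"]["img"],d["top"]["img"]
cv2.imwrite("pics/g2.png",np.hstack([cv2.resize(s[90:220,290:450],(480,390)),cv2.resize(t[110:270,80:210],(317,390))]))
E
```

```text
25.796446671570475 29.99706119298935
[458.18365398 253.58106086  50.64907362] 25.4676557333498 10.075 [-1.07604844  0.2885884  -7.45657353]
```

View pics/g2.png

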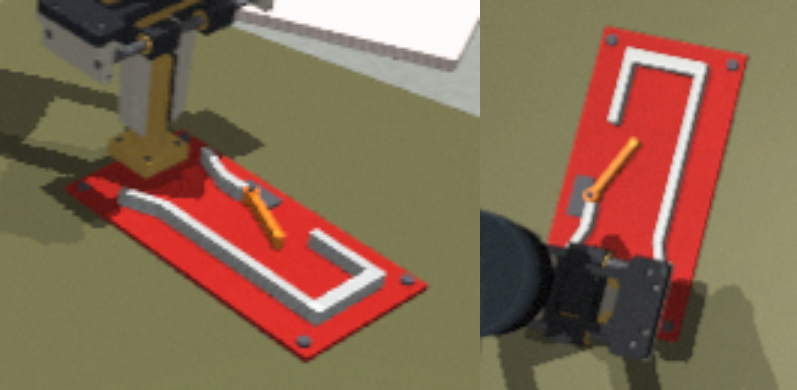

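The flange hangs just over the plate at the mouth, at crop (148,155), and looks aligned with the lane. I'll check the lateral offset within the same camera before lowering.

```bash
python3 - <<'E'
import pickle;from vis import *;from lane import *
S=pickle.load(open("d2.pkl","rb"))["scene"]
h=cv2.cvtColor(S["img"],cv2.COLOR_BGR2HSV)
m=cv2.inRange(h,(10,120,50),(28,255,255));m[:,365:]=0;m[:,:320]=0;m[:110]=0;m[160:]=0
m=cv2.morphologyEx(m,cv2.MORPH_CLOSE,np.ones((5,5)))
r0=137;m[:r0]=0;print(m.sum()/255,cv2.boundingRect(m))
def cost(p):
    r=render(S,[SAMPLE[0]],[*p,18.]);r[:r0]=0;return np.abs(r-m).sum()/m.sum()
p0=np.array([*W(-107),Y])
for k in(0,.15):
    r=minimize(cost,p0+[0,0,k],method="Nelder-Mead",options=dict(initial_simplex=p0+np.array([[0,0,k],[6,0,.1],[0,6,-.1],[-4,-4,.2]])))
    print(r.x,r.fun)
    for c,y in(((564.5,230.1),-.234),):
        q=r.x[:2]-c;print("in lane",q[0]*np.cos(y)+q[1]*np.sin(y),-q[0]*np.sin(y)+q[1]*np.cos(y),r.x[2]-y)
E
```

```text
257.0 (320, 137, 43, 13)
[ 4.57159902e+02  2.58295334e+02 -2.81780852e-01] 0.09611657892729077
in lane -110.95238753588815 2.5379314664126333 -0.04778085192800682
[ 4.56698519e+02  2.58128935e+02 -2.40518564e-01] 0.09227130540932327
in lane -111.36261354439624 2.269085887013599 -0.006518563627700452
```

Both cues put the sample about 2 mm left of centre. I'll shift 1.7 mm right, set it down, then slide with a force stop.

```bash
cat >> lane.py <<'E'
def inlane(p):
    q=np.asarray(p)[:2]-L;return q@[np.cos(Y),np.sin(Y)],q@[-np.sin(Y),np.cos(Y)]
E
python3 - <<'E'
from lane import *
from bench import robot
D=-1.7
robot.move_linear((*W(-107,D),46),speed=60)
print("down",robot.move_linear((*W(-107,D),34),speed=20,f_stop=4),robot.current_tcp_pos(),robot.current_contact_force())
z=robot.current_tcp_pos()[2]
for x in(-75,-45,-10):
    st=robot.move_linear((*W(x,D),z),speed=50,f_stop=10)
    f=robot.current_contact_force()
    print(st,inlane(robot.current_tcp_pos()),"F lane",inlane(f[:2]+L),f[2],robot.current_gripper_width()*93,robot.current_t())
    if st:break
E
```

```text
down True [457.23876805 251.7301582   37.71159813] [ 0.02934978 -0.90699208  4.69906951]
True (np.float64(-106.81558547970107), np.float64(-1.6814332332399855)) F lane (np.float64(-1.8668773104862464), np.float64(0.3466150226886731)) 3.689083653353202 25.50394394725025 11.1167
```

```bash
cat > slide.py <<'E'
from lane import *
from bench import robot
import sys
def go(xs,D,z,fs,speed=50):
    for x in xs:
        st=robot.move_linear((*W(x,D),z),speed=speed,f_stop=fs)
        f=robot.current_contact_force()
        print(x,st,np.round(inlane(robot.current_tcp_pos()),1),robot.current_tcp_pos()[2].round(1),"F",np.round(inlane(f[:2]+L),1),f[2].round(1),round(robot.current_gripper_width()*93,1),round(robot.current_t(),2))
        if st:return st
E
python3 - <<'E'
from slide import *
go((-100,-75,-45,-15),-1.7,38.4,15)
E
```

```text
-100 False [-99.9  -1.9] 37.9 F [ 0.5 -0.4] -4.4 25.6 11.43
-75 False [-75.1  -2. ] 38.1 F [-0.8  0.5] -6.4 25.5 12.07
-45 False [-45.3  -1.9] 38.2 F [-0.2 -0.5] -5.8 25.5 12.82
-15 False [-14.8  -2. ] 38.3 F [ 0.1 -1.3] -6.5 25.0 13.57
```

```bash
python3 - <<'E'
from slide import *
go((5,25,45,69),-1.7,38.1,18)
from vis import *
import pickle
d={n:robot.get_image(n) for n in("scene","top")}
s,t=d["scene"]["img"],d["top"]["img"]
cv2.imwrite("pics/g3.png",np.hstack([cv2.resize(s[90:220,290:450],(480,390)),cv2.resize(t[110:270,80:210],(317,390))]))
E
```

```text
5 False [ 5.7 -1.7] 38.1 F [ 0.6 -2.2] -5.7 26.0 14.12
25 False [25.7 -1.8] 38.1 F [ 0.2 -1.2] -6.7 26.1 14.68
45 False [45.6 -1.8] 38.0 F [ 0.7 -2.2] -6.6 25.3 15.22
69 False [69.1 -1.6] 37.9 F [ 0.5 -0.3] -5.8 25.7 15.86
```

View pics/g3.png

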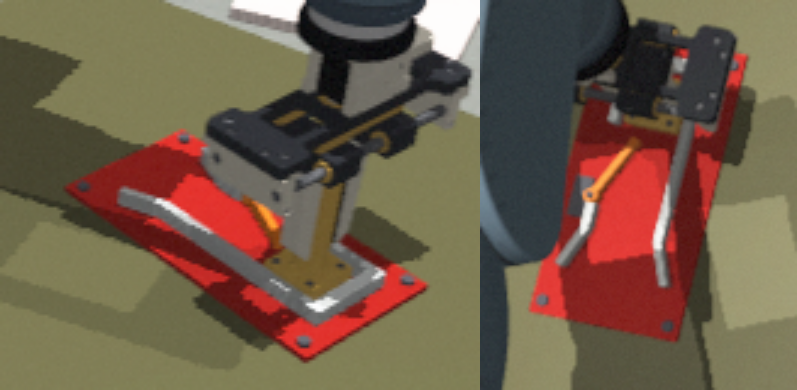

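The flange is at crop (312,270), against the end of the channel. The pawl, at top crop (615,170), is back at its shut angle behind it. I'll lower the last fraction, release, retreat and check.

```bash
python3 - <<'E'
from slide import *
p=robot.current_tcp_pos()
print(robot.move_linear((*W(69,-1.7),36.5),speed=15,f_stop=4),robot.current_tcp_pos(),robot.current_contact_force())
robot.move_gripper(0.65)
p=robot.current_tcp_pos()
robot.move_linear((p[0],p[1],150),speed=80)
robot.move_ptp((420,60,230),O)
print(robot.current_t())
from vis import *
import pickle
d={n:robot.get_image(n) for n in("scene","top")};pickle.dump(d,open("d4.pkl","wb"))
s,t=d["scene"]["img"],d["top"]["img"]
cv2.imwrite("pics/g4.png",np.hstack([cv2.resize(s[90:220,290:450],(480,390)),cv2.resize(t[110:270,80:210],(317,390))]))
E
```

```text
True [628.07170745 211.40710969  37.80024104] [-1.96866872  0.59566818  5.57038699]
19.5417
```

View pics/g4.png

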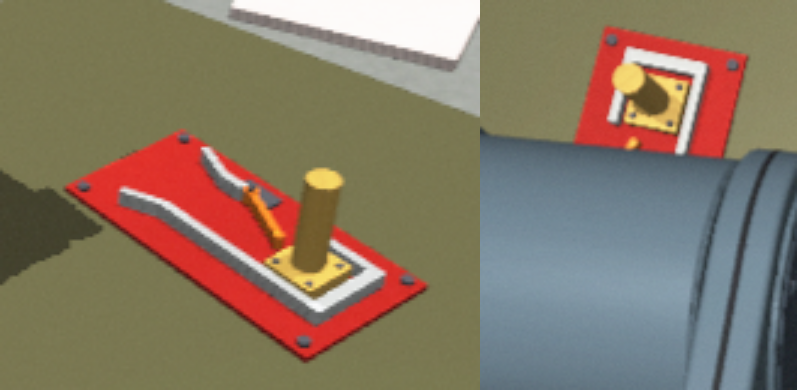

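The sample stands upright inside the end of the channel. The pawl nose, at crop (278,240), is where it was when shut before, and it sits just behind the flange. I'm handing in.

```bash
python3 -c "
from bench import robot
print(robot.hand_in())"
```

```text
the job is handed in; nothing more can be done
None
```

The brass sample is standing upright in the red reject lane with the pawl shut behind it, the steel sample was not touched, and the job was handed in at about 20 s of the 40 s limit.

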